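# Stow the finish jar in the locking pull-out tray

## Task

Put the amber screw-cap jar away in the pull-out tray: draw the tray out by its handle until it locks, stand the jar upright in the empty front bay of the tray and let go of it, then press the release plate at the tray's front corner down and push the tray fully home. Leave the jar standing upright, and leave the glue bottle and the loose off-cut on the bench where they are.

Things in the scene. Friction and masses are not known exactly. Their poses are not given: they have to be found in the camera images.
- tool_case: Fixed grey sheet-metal case of the pull-out tray on the bench, 250 wide (y), 205 deep (x), 92 mm high; place and heading vary. Origin at bench level below the middle of its open front edge; x points into the case (away from the robot), y to the left, z up. The tray slides straight out along its -x on telescopic slides (about 2.5 N friction, tray 0.8 kg).
- tray (a joint): How far the tray is drawn out, m: 0 = fully home, 0.147 = end stop; starts 0 to 0.025. From about 0.125 a spring catch must be ridden over (some 5 N more); at about 0.142 it snaps up: the tray is locked and cannot be pushed in until the release plate is pressed.
- tray_handle (a point): Middle of the steel bar handle, 60 mm above the bench: a level round bar 110 mm long, 11 mm thick, along the case's y, its centre line 35 mm in front of the front panel (a finger fits behind). Grasp or hook it from above. The grey front panel is 8 mm thick, its top 86 mm above the bench. Axes as the case.
- release_pad (a point): Middle of the top of the release plate: ribbed steel, 32 mm (x) by 48 mm (y), 62 mm above the bench when up, 129 mm to the right of the handle's middle, in front of the panel's right end; moves with the tray. Its middle is 20 mm in front of the panel's face, which rises 24 mm above it, so a fingertip standing on the plate can push the panel too. Press straight down.
- release (a joint): How far the release plate is pressed down, m: 0 = up, 0.010 = end stop; spring 3 N at the top, 5.5 N at the bottom. The locked tray is free when it is above about 0.007: hold it down for the first 25 mm of the push (until tray is below 0.12), then it need not be held. It dips by itself while the tray rides over the catch, and is back at 0 once the tray has locked.
- tray_bay (a point): Middle of the floor of the tray's empty front bay, 14 mm above the bench; moves with the tray, axes as the case. The bay runs 60 mm either way in x (panel in front, a 40 mm high partition behind) and 103 mm either way in y (side walls up to 42 mm above the bench). With the tray locked out, all of it lies in front of the case. The rear bay holds a few bolts.
- jar_center (a point): The jar to be put away: amber, round, 46 mm across, with a ribbed black screw cap, standing upright on the bench; 59 mm high over the cap, the graspable body being the lower 45 mm; about 0.2 kg. The point lies on its axis, 25 mm above its underside; z is its upright axis. It and the glue bottle may swap places.
- glue_center (a point): White glue bottle, 46 mm across and 101 mm high, standing; not to be disturbed. The point lies on its axis 45 mm above its underside.
- offcut_center (a point): Loose hardwood off-cut 30 x 120 x 20 mm lying on the bench near the front edge; not to be disturbed. The point is its centre.
Not all that is in view belongs to the job. What is shaped like the part that bears jar_center but pink or purple is not meant.

How it is judged (in metres and radians):
On the way, in this order (a step that is already met when the one before it is completed fails the run):
1. the tray is drawn out and locked, the release plate up (value of joint tray above 0.139 m and value of joint release below 0.002 m), for 0.2 s.
2. the jar stands released and upright in the front bay of the tray, which is still out (value of joint tray above 0.137 m and x of jar_center in the frame of tray_bay between -0.045 and 0.045 m and y of jar_center in the frame of tray_bay between -0.09 and 0.09 m and z of jar_center in the frame of tray_bay below 0.032 m and angle between jar_center's own z axis and vertical below 0.15 rad and contact force between the fingers and jar below 0.1 N), for 0.2 s.
3. the release plate is pressed down with the tray still out (value of joint tray above 0.13 m and value of joint release above 0.005 m), for 0.02 s.
At the end, for the whole second after the job is handed in: The tray is home to within 5 mm, and the jar stands upright (within 0.15 rad) and at rest on the floor of the tray's front bay (value of joint tray below 0.005 m and linear speed of jar below 0.02 m/s and x of jar_center in the frame of tray_bay between -0.045 and 0.045 m and y of jar_center in the frame of tray_bay between -0.09 and 0.09 m and z of jar_center in the frame of tray_bay below 0.032 m and angle between jar_center's own z axis and vertical below 0.15 rad); the robot touches nothing.
It fails at once if the jar is tipped over (angle between jar_center's own z axis and vertical above 0.7 rad).
It fails at once if the glue bottle is moved by more than 40 mm or knocked over (distance of glue_center from where it was at the start of the episode above 0.04 m or angle between glue_center's own z axis and vertical above 0.5 rad).
It fails at once if the loose off-cut is moved by more than 40 mm (distance of offcut_center from where it was at the start of the episode above 0.04 m).
It also fails if it takes over 72 s, if anything falls off the work surface, if the arm or the gripper's body presses on something with over 40 N, if the wrist force passes 120 N, or if a joint passes its speed limit or range.

## Robot

A 6-joint arm with a two-finger parallel gripper is mounted at the origin on a cart in front of the work surface, level with it; the furniture and walls round the work are solid. World frame = base frame: x ahead of the robot, y to its left, z up, the work surface at z = 0. Lengths are in m, angles in degrees, forces in N, time in s.
With the tool pointing down it reaches from about 0.375 to 0.9 m from the base axis. Payload 3.1 kg.
Tool frame: the origin (TCP) lies midway between the tips of the shut fingers; the grasp point (between the pads) lies bot.hold_point_z behind it (bot.hold_point_z is the distance from the TCP to the grasp point, in m); z points along the fingers, y is the direction in which the jaws open and shut (so a half turn about z gives the same grasp; the last joint's range is limited). The gripper opens to 87 mm and grips with 3 to 60 N. Pads are 19 mm wide; open, the fingers measure 117 mm over their backs; the gripper's body (75 mm by 190 mm) begins 51 mm behind the grasp point.
Start: joints at [-73.826, 30.224, 82.088, -0, 67.689, -10.227], TCP at [0.278, -0.56, 0.223] pointing down, gripper open.
Joint ranges: [-176.69, 176.69], [-43.24, 126.21], [12.49, 139.97], [-82, 262], [0, 151.66], [-163.58, 163.58]. Speed limits (degrees/s): [159.86, 159.86, 180, 180, 180, 180].

## Interface

Orientations are given as a 3x3 rotation matrix whose columns are the frame's x, y, z axes.
In Python, from rig import bot, vision, order gives the robot as it stands. The module is installed in compiled form; this text tells all that it offers.
- The arm moves only by the tool move_arm, never from a script. Its argument "moves" is a list of rows, each an object of numbers: "hand": the finger opening in mm, from 0 to 87; "x", "y", "z": the shift along the tool's x, y, z in units of 25 mm (1.0 is 25 mm); "wx", "wy", "wz": the turn, a rotation vector about the tool's x, y, z in degrees. In form: [{"hand": .., "x": .., "y": .., "z": .., "wx": .., "wy": .., "wz": ..}, ...]. A call has 1 to 20 rows; each row shifts and turns the commanded pose from where the row before left it, along the tool's axes as they then stand; what a row does not reach is not made up. A row lasts 1/10 s, in which the tool goes at most 50 mm and 8.59 degrees, less where a joint would pass 70% of its speed; a pose out of reach is approached as far as the arm can. A call is refused whole if a number of a shift passes 1 or a number of a turn 8.59, either way. A call with a gripper value outside its range is refused whole. The fingers move at their own pace and stop on an object; the grip force is fixed at half the most. Time passes only in rows, so rows that do not move let the fingers close. It gives the time, the measured TCP pose, the force and the opening at its end, in the units of the state.
- bot.read_state(): the state, without advancing time (a new reading comes with each control period).
- vision.capture(name): name is "scene" or "top" or "wrist"; returns a dict with "image" (480x640x3 uint8, red, green, blue), "z_map" (480x640 float32, m along the optical axis (not along the pixel's ray), 0 where there is no reading), "fx", "fy", "cx", "cy" (pixels), "k1" (the pictures are not rectified: a ray, as slopes to the right and down, at radius r is drawn at 1 + k1 r^2 times it, then the intrinsics apply), "pose" (4x4, takes a point from camera to world coordinates); the wrist camera has in their place "hand_eye" (4x4, takes a point from camera to tool coordinates, whose origin is the TCP and whose axes are the flange's). Camera axes: x right, y down, z forward; pixel columns grow to the right and rows downward; lengths in m; the calibration is good to about 2 mm. A picture is of the moment at which its call begins: read the wrist's pose just before it.
- order.hand_in(): hands the job in, once; it reports no verdict.
The state is a dict: "time_s": time; "joint_positions": joint angles; "qvel": joint speeds; "tau": joint torques, N m; "position": TCP position; "tcp_rot": TCP orientation; "force": force on the tool from outside, world axes, zero at the start; "moment": the same for the moment, N m; "opening": opening from 0.0 (shut) to 1.0 (fully open).
Only numpy, scipy, OpenCV 4.12 (cv2) and the standard library are available. Lean on these libraries where they do the work, as an engineer would, in place of code of your own. Each camera call takes 0.05 s, during which the arm holds its last target.

## Working session

There is one attempt and no reset: what is moved stays moved. The work goes in short steps, Python scripts to look and compute and a tool call to move; the robot and the scene stay as the last step left them, time stands still between calls to the robot, and variables do not carry over. Pictures are saved under pics/ and viewed, and the job is handed in when it is done.

Besides the shell and the picture viewer there is one more tool, called after "Request:" as name([rows], argument=value, ...), one row to a line, values as JSON. move_arm: Moves the arm, as the interface text tells. Its arguments: {"type":"object","properties":{"moves":{"type":"array"}},"required":["moves"]}

```bash
mkdir -p pics; cat > h.py <<'E'
import numpy as np,cv2
from rig import bot,vision,order
def cap(n,f):
    c=vision.capture(n); cv2.imwrite('pics/'+f,c['image'][:,:,::-1]); np.savez('pics/'+f+'.npz',**{k:v for k,v in c.items()}); return c
def ray(c,u,v,T=None):
    K=np.array([[c['fx'],0,c['cx']],[0,c['fy'],c['cy']],[0,0,1.]],float)
    p=cv2.undistortPoints(np.array([[[u,v]]],float),K,np.array([c['k1'],0,0,0.]),)[0,0]
    T=c['pose'] if T is None else T
    d=T[:3,:3]@np.array([p[0],p[1],1]); return T[:3,3],d
def onz(c,u,v,z,T=None):
    o,d=ray(c,u,v,T); return o+d*(z-o[2])/d[2]
def dep(c,u,v,T=None):
    o,d=ray(c,u,v,T); return o+d*c['z_map'][int(round(v)),int(round(u))]
E
python3 - <<'E'
from h import *
s=bot.read_state();print(s,bot.hold_point_z)
for n in ['scene','top']:
    c=cap(n,n+'1.png');print(c['fx'],c['fy'],c['k1'],c['pose'].round(3))
E
```

```text
{'time_s': 0.0, 'joint_positions': array([-7.38254980e+01,  3.02798178e+01,  8.21559368e+01, -2.40421377e-03,
        6.76891563e+01, -1.02271094e+01]), 'qvel': array([-0.06530486, -0.03579027, -0.03543547,  0.0029211 , -0.00439898,
       -0.02008931]), 'tau': array([ 6.73488812e-04, -4.40041709e+01, -1.76592332e+01,  6.32289425e-02,
        5.83262590e-02, -1.70189892e-04]), 'position': array([ 0.27772308, -0.55908941,  0.221565  ]), 'tcp_rot': array([[ 8.95692265e-01,  4.44673983e-01, -6.44581478e-04],
       [ 4.44674313e-01, -8.95689911e-01,  2.08299688e-03],
       [ 3.48909392e-04, -2.15235302e-03, -9.99997623e-01]]), 'force': array([ 0.07314529,  0.19276325, -0.24973562]), 'moment': array([-0.00391901, -0.01816915,  0.02469698]), 'opening': 1.0001958390435743} 0.0187
602.1890744999822 602.1890744999822 0.021617405171895303 [[ 0.712 -0.397  0.578 -0.186]
 [-0.702 -0.424  0.573 -0.904]
 [ 0.017 -0.814 -0.581  0.816]
 [ 0.     0.     0.     1.   ]]
515.9233534482249 515.9233534482249 -0.01828373778647371 [[-0.02  -0.991  0.133  0.374]
 [-1.     0.02   0.002 -0.201]
 [-0.005 -0.133 -0.991  1.308]
 [ 0.     0.     0.     1.   ]]
```

View pics/scene1.png

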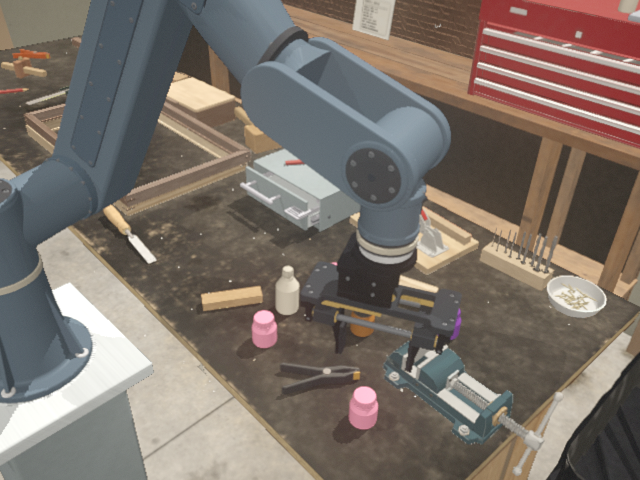

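View pics/top1.png

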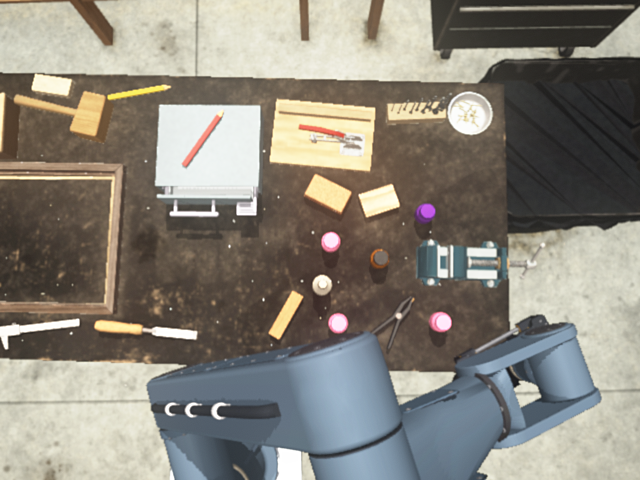

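The candidates in the top view are amber with a black cap at (379,259), pink at (331,242), (338,323) and (440,322), and purple at (426,213). The amber one fits the description. The handle is at (193,212), the release plate at (247,210), and the glue bottle at (321,285). I'll check enlarged crops next.

```bash
python3 - <<'E'
from h import *
im=cv2.imread('pics/top1.png')
a=cv2.resize(im[170:225,150:270],None,fx=6,fy=6,interpolation=cv2.INTER_CUBIC)[:,:720]
b=cv2.resize(im[230:310,300:420],None,fx=6,fy=6,interpolation=cv2.INTER_CUBIC)[:240]
b=cv2.resize(im[225:310,300:450],(450,255),interpolation=cv2.INTER_CUBIC)
b=cv2.copyMakeBorder(b,0,0,0,270,cv2.BORDER_CONSTANT)
cv2.imwrite('pics/crop1.png',np.vstack([a,b]))
E
```

```text
(no output)
```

View pics/crop1.png

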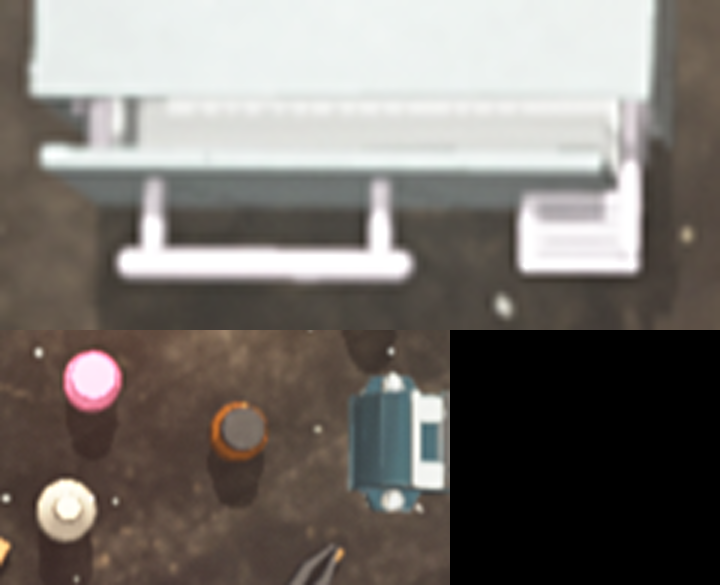

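The crop confirms the amber jar with its dark cap at about (380,258). The handle bar runs from (169.5,213.8) to (218.8,214.1), and the plate spans u 236–257 and v 202–215. Now the positions.

```bash
python3 - <<'E'
from h import *
c=dict(np.load('pics/top1.png.npz'))
A=onz(c,169.5,213.7,.0655);B=onz(c,218.8,214.1,.0655)
print('handle',A,B,(A+B)/2,np.linalg.norm(A-B))
for u,v in [(236.5,208.5),(256.5,208.5),(246.5,215.3),(246.5,202)]: print('pad',onz(c,u,v,.062))
for u,v in [(157,196.3),(251,198.2)]: print('panel top front edge',onz(c,u,v,.086))
for u,v in [(155.5,186),(259,186)]: print('case top front',onz(c,u,v,.092))
hsv=cv2.cvtColor(c['image'],cv2.COLOR_RGB2HSV)
sub=c['z_map']
# jar cap by depth/circle
for n,(u,v),h in [('jar',(380,258),.059),('glue',(321,285),.101),('pink',(331,242),.059)]:
    ps=np.array([np.r_[dep(c,i,j),i,j] for i in range(u-18,u+18) for j in range(v-18,v+18)])
    m=(ps[:,2]>h-.008)&(ps[:,2]<h+.02); q=ps[m]; print(n,len(q),q[:,:3].mean(0),q[:,3:].mean(0),q[:,:2].min(0),q[:,:2].max(0))
    m=(ps[:,2]>.02); q=ps[m]; print('   body',q[:,:2].min(0),q[:,:2].max(0))
print('offcut',onz(c,285,315,.02),'hand dep',dep(c,193,214),dep(c,246,210))
E
```

```text
handle [0.60548658 0.14921638 0.0655    ] [0.60194863 0.02811304 0.0655    ] [0.6037176  0.08866471 0.0655    ] 0.12115501047695203
pad [ 0.61565413 -0.01474706  0.062     ]
pad [ 0.61462453 -0.06392985  0.062     ]
pad [ 0.59818382 -0.0392985   0.062     ]
pad [ 0.63140359 -0.03938714  0.062     ]
panel top front edge [0.64512445 0.17460627 0.086     ]
panel top front edge [ 0.63555883 -0.05339969  0.086     ]
case top front [0.66928818 0.17694633 0.092     ]
case top front [ 0.66386372 -0.07354237  0.092     ]
jar 174 [ 0.48729426 -0.36433403  0.05807442] [380.55747126 257.83908046] [ 0.46974882 -0.38279642] [ 0.50478606 -0.34635313]
   body [ 0.37366405 -0.38593111] [ 0.50939141 -0.20061378]
glue 58 [ 0.42509102 -0.22069306  0.09986588] [322.29310345 283.96551724] [ 0.41565609 -0.22933398] [ 0.43438554 -0.21068371]
   body [ 0.37366405 -0.24255873] [ 0.4462665  -0.19635293]
pink 171 [ 0.53188491 -0.24452897  0.05820844] [330.80701754 240.62573099] [ 0.51418037 -0.26234827] [ 0.5485158  -0.22784936]
   body [ 0.37366405 -0.26575971] [ 0.55443376 -0.20061378]
offcut [ 0.35390468 -0.12823378  0.02      ] hand dep [0.60402909 0.09207328 0.0627722 ] [ 0.61177377 -0.03786267  0.06014172]
```

```bash
python3 - <<'E'
from h import *
c=dict(np.load('pics/top1.png.npz'))
K=np.array([[c['fx'],0,c['cx']],[0,c['fy'],c['cy']],[0,0,1.]])
def cloud(u0,u1,v0,v1):
    uu,vv=np.meshgrid(np.arange(u0,u1),np.arange(v0,v1))
    p=cv2.undistortPoints(np.stack([uu.ravel(),vv.ravel()],1)[:,None].astype(float),K,np.array([c['k1'],0,0,0.]))[:,0]
    z=c['z_map'][v0:v1,u0:u1].ravel()[:,None]
    return np.c_[p*z,z]@c['pose'][:3,:3].T+c['pose'][:3,3]
P=cloud(145,275,95,225)
t=P[(P[:,2]>.084)&(P[:,2]<.1)&(P[:,0]>.658)]
print(cv2.minAreaRect(t[:,:2].astype(np.float32)))
# front edge fit
b=np.floor(t[:,1]/.01); e=np.array([[t[b==k,0].min(),t[b==k,1].mean()] for k in np.unique(b) if (b==k).sum()>10]);print(np.polyfit(e[:,1],e[:,0],1))
b=np.floor(t[:,0]/.01); e=np.array([[t[b==k,0].mean(),t[b==k,1].min(),t[b==k,1].max()] for k in np.unique(b) if (b==k).sum()>10]);print(np.polyfit(e[:,0],e[:,1],1),np.polyfit(e[:,0],e[:,2],1))
h=P[(P[:,2]>.045)&(P[:,0]<.613)&(P[:,1]>.0)]; print('handle',len(h),h.min(0),h.max(0),h.mean(0),np.polyfit(h[:,1],h[:,0],1))
h=P[(P[:,2]>.05)&(P[:,0]<.63)&(P[:,1]<-.005)]; print('pad',len(h),h.min(0),h.max(0),h.mean(0))
E
```

```text
((0.7696255445480347, 0.05179709941148758), (0.25206899642944336, 0.20817860960960388), 88.39586639404297)
[0.03163037 0.66517736]
[ 0.08674618 -0.13595059] [0.03882585 0.1438742 ]
handle 242 [0.59793801 0.03100995 0.05638045] [0.61287448 0.14919716 0.07057665] [0.60411251 0.08987118 0.06297644] [0.02079576 0.60224357]
pad 313 [ 0.37366405 -0.20061378  0.0545833 ] [ 0.6299129  -0.0153005   1.30752683] [ 0.55436517 -0.07990572  0.37658338]
```

Measurements agree with each other: handle middle (0.604, 0.090), plate (0.615, -0.039) and case heading about -1.6°. The jar is at (0.487, -0.364), with its cap at 58 mm. I'll turn the tool so the jaws lie along the case's x.

Request:
move_arm([
  {"hand":26,"wz":-7.75},
  {"hand":26,"wz":-7.75},
  {"hand":26,"wz":-7.75},
  {"hand":26,"wz":-7.75},
  {"hand":26,"wz":-7.75},
  {"hand":26,"wz":-7.75},
  {"hand":26,"wz":-7.75},
  {"hand":26,"wz":-7.75},
  {"hand":26,"x":1,"y":0.5},
  {"hand":26,"x":1,"y":0.5},
  {"hand":26,"x":1,"y":0.5},
  {"hand":26,"x":1,"y":0.5},
  {"hand":26,"x":1,"y":0.5},
  {"hand":26,"x":1,"y":0.5},
  {"hand":26,"x":1,"y":0.5},
  {"hand":26,"x":1,"y":0.5},
])

```text
schema error: expected keys hand, x, y, z, wx, wy, wz
```

Request:
move_arm([
  {"hand":26,"x":1,"y":0.5},
  {"hand":26,"x":1,"y":0.5},
  {"hand":26,"x":1,"y":0.5},
  {"hand":26,"x":1,"y":0.5},
  {"hand":26,"x":1,"y":0.5},
  {"hand":26,"x":1,"y":0.5},
  {"hand":26,"x":1,"y":0.5},
  {"hand":26,"x":1,"y":0.5},
  {"hand":26,"x":1,"y":0.5},
  {"hand":26,"x":1,"y":0.5},
  {"hand":26,"x":1,"y":0.5},
  {"hand":26,"x":1,"y":0.5},
  {"hand":26,"x":1,"y":0.5},
  {"hand":26,"x":1,"y":0.2},
  {"hand":26,"x":1},
  {"hand":26,"x":1},
  {"hand":26},
  {"hand":26},
  {"hand":26},
])

```text
schema error: expected keys hand, x, y, z, wx, wy, wz
```

```bash
python3 - <<'E'
from h import *
s=bot.read_state();print(s['time_s'],s['position'],s['tcp_rot'].round(3),s['opening'],s['force'])
c=cap('wrist','w1.png');print(c['hand_eye'].round(3))
E
```

```text
0.1 [ 0.27774672 -0.55915138  0.22166498] [[ 0.896  0.445 -0.001]
 [ 0.445 -0.896  0.002]
 [ 0.    -0.002 -1.   ]] 0.9969577488141903 [-0.13046802 -0.09720344  0.28912786]
[[-0.001 -0.953 -0.302  0.084]
 [ 1.    -0.    -0.001  0.   ]
 [ 0.001 -0.302  0.953 -0.162]
 [ 0.     0.     0.     1.   ]]
```

View pics/w1.png

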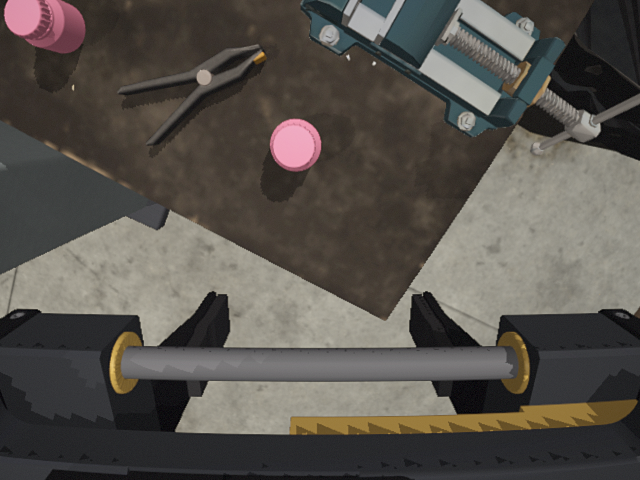

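Every row needs all seven keys, so nothing moved. Sending the moves again in full.

Request:
move_arm([
  {"hand":26,"x":0,"y":0,"z":0,"wx":0,"wy":0,"wz":-7.75},
  {"hand":26,"x":0,"y":0,"z":0,"wx":0,"wy":0,"wz":-7.75},
  {"hand":26,"x":0,"y":0,"z":0,"wx":0,"wy":0,"wz":-7.75},
  {"hand":26,"x":0,"y":0,"z":0,"wx":0,"wy":0,"wz":-7.75},
  {"hand":26,"x":0,"y":0,"z":0,"wx":0,"wy":0,"wz":-7.75},
  {"hand":26,"x":0,"y":0,"z":0,"wx":0,"wy":0,"wz":-7.75},
  {"hand":26,"x":0,"y":0,"z":0,"wx":0,"wy":0,"wz":-7.75},
  {"hand":26,"x":0,"y":0,"z":0,"wx":0,"wy":0,"wz":-7.75},
  {"hand":26,"x":1,"y":0.5,"z":0,"wx":0,"wy":0,"wz":0},
  {"hand":26,"x":1,"y":0.5,"z":0,"wx":0,"wy":0,"wz":0},
  {"hand":26,"x":1,"y":0.5,"z":0,"wx":0,"wy":0,"wz":0},
  {"hand":26,"x":1,"y":0.5,"z":0,"wx":0,"wy":0,"wz":0},
  {"hand":26,"x":1,"y":0.5,"z":0,"wx":0,"wy":0,"wz":0},
  {"hand":26,"x":1,"y":0.5,"z":0,"wx":0,"wy":0,"wz":0},
  {"hand":26,"x":1,"y":0.5,"z":0,"wx":0,"wy":0,"wz":0},
  {"hand":26,"x":1,"y":0.5,"z":0,"wx":0,"wy":0,"wz":0},
  {"hand":26,"x":1,"y":0.5,"z":0,"wx":0,"wy":0,"wz":0},
  {"hand":26,"x":1,"y":0.5,"z":0,"wx":0,"wy":0,"wz":0},
  {"hand":26,"x":1,"y":0.5,"z":0,"wx":0,"wy":0,"wz":0},
  {"hand":26,"x":1,"y":0.5,"z":0,"wx":0,"wy":0,"wz":0},
])

```text
time_s: 2.15
position: [0.4365, -0.2629, 0.2224]
tcp_rot: [[0.028, 1.0, -0.0], [1.0, -0.028, 0.0], [0.0, -0.0, -1.0]]
force: [-0.1, 0.3, 1.0]
opening: 0.297
```

Request:
move_arm([
  {"hand":26,"x":0.95,"y":0.42,"z":0,"wx":0,"wy":0,"wz":0},
  {"hand":26,"x":0.95,"y":0.42,"z":0,"wx":0,"wy":0,"wz":0},
  {"hand":26,"x":0.95,"y":0.42,"z":0,"wx":0,"wy":0,"wz":0},
  {"hand":26,"x":0.95,"y":0.42,"z":0,"wx":0,"wy":0,"wz":0},
  {"hand":26,"x":0.95,"y":0.42,"z":0,"wx":0,"wy":0,"wz":0},
  {"hand":26,"x":0.95,"y":0.42,"z":0,"wx":0,"wy":0,"wz":0},
  {"hand":26,"x":0.95,"y":0.42,"z":0,"wx":0,"wy":0,"wz":0},
  {"hand":26,"x":0.95,"y":0.42,"z":0,"wx":0,"wy":0,"wz":0},
  {"hand":26,"x":0.95,"y":0.42,"z":0,"wx":0,"wy":0,"wz":0},
  {"hand":26,"x":0.95,"y":0.42,"z":0,"wx":0,"wy":0,"wz":0},
  {"hand":26,"x":0.95,"y":0.42,"z":0,"wx":0,"wy":0,"wz":0},
  {"hand":26,"x":0.95,"y":0.42,"z":0,"wx":0,"wy":0,"wz":0},
  {"hand":26,"x":0.95,"y":0.42,"z":0,"wx":0,"wy":0,"wz":0},
  {"hand":26,"x":0.95,"y":0.42,"z":0,"wx":0,"wy":0,"wz":0},
  {"hand":26,"x":0.95,"y":0.42,"z":0,"wx":0,"wy":0,"wz":0},
  {"hand":26,"x":0,"y":0,"z":0,"wx":0,"wy":0,"wz":0},
  {"hand":26,"x":0,"y":0,"z":0,"wx":0,"wy":0,"wz":0},
  {"hand":26,"x":0,"y":0,"z":0,"wx":0,"wy":0,"wz":0},
])

```text
time_s: 3.95
position: [0.603, 0.0869, 0.2223]
tcp_rot: [[0.028, 1.0, -0.001], [1.0, -0.028, -0.0], [-0.0, -0.001, -1.0]]
force: [0.1, -0.6, 0.0]
opening: 0.299
```

```bash
python3 - <<'E'
from h import *
s=bot.read_state();print(s['time_s'],s['position'],s['tcp_rot'].round(3),s['opening'],s['force'])
c=cap('wrist','w2.png')
T=np.eye(4);T[:3,:3]=s['tcp_rot'];T[:3,3]=s['position'];np.save('pics/w2T.npy',T@c['hand_eye'])
E
```

```text
3.95 [0.60297628 0.086937   0.22225072] [[ 0.028  1.    -0.001]
 [ 1.    -0.028 -0.   ]
 [-0.    -0.001 -1.   ]] 0.2994192700333422 [ 0.12953566 -0.64432899  0.03291292]
```

View pics/w2.png

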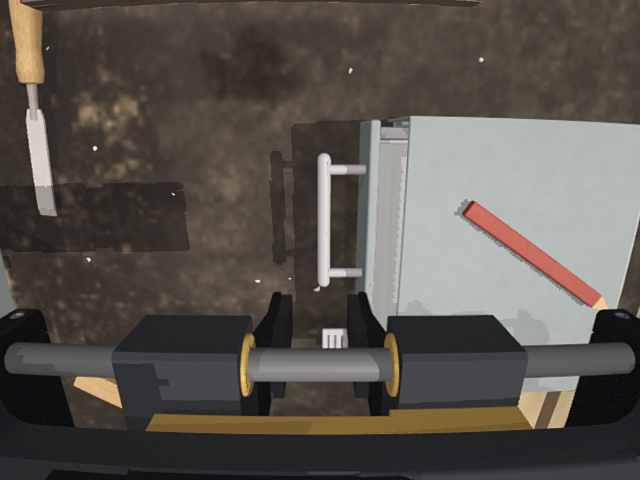

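The handle bar runs from (324,156) to (324,284), with the panel's front face at about u=375.

```bash
python3 - <<'E'
from h import *
c=dict(np.load('pics/w2.png.npz'));T=np.load('pics/w2T.npy')
for u,v in [(323.5,158),(324,282)]: print(onz(c,u,v,.0655,T),dep(c,u,v,T))
for u,v in [(381,122),(377,250),(371,150)]: print('panel',onz(c,u,v,.086,T))
E
```

```text
[0.6083825  0.14802692 0.0655    ] [0.60838674 0.14798523 0.06490029]
[0.60600223 0.03726808 0.0655    ] [0.60600236 0.03739503 0.06580448]
panel [0.65254905 0.1752509  0.086     ]
panel [0.65087915 0.07330424 0.086     ]
panel [0.6450651  0.15457916 0.086     ]
```

Request:
move_arm([
  {"hand":26,"x":0.2,"y":0.1,"z":0.7,"wx":0,"wy":0,"wz":0},
  {"hand":26,"x":0,"y":0,"z":0.9,"wx":0,"wy":0,"wz":0},
  {"hand":26,"x":0,"y":0,"z":0.9,"wx":0,"wy":0,"wz":0},
  {"hand":26,"x":0,"y":0,"z":0.9,"wx":0,"wy":0,"wz":0},
  {"hand":26,"x":0,"y":0,"z":0.7,"wx":0,"wy":0,"wz":0},
  {"hand":26,"x":0,"y":0,"z":0.5,"wx":0,"wy":0,"wz":0},
  {"hand":26,"x":0,"y":0,"z":0.5,"wx":0,"wy":0,"wz":0},
  {"hand":26,"x":0,"y":0,"z":0.5,"wx":0,"wy":0,"wz":0},
  {"hand":26,"x":0,"y":0,"z":0.5,"wx":0,"wy":0,"wz":0},
  {"hand":26,"x":0,"y":0,"z":0.5,"wx":0,"wy":0,"wz":0},
  {"hand":26,"x":0,"y":0,"z":0.5,"wx":0,"wy":0,"wz":0},
  {"hand":26,"x":0,"y":0,"z":0,"wx":0,"wy":0,"wz":0},
  {"hand":26,"x":0,"y":0,"z":0,"wx":0,"wy":0,"wz":0},
])

```text
time_s: 5.3
position: [0.6061, 0.0927, 0.0447]
tcp_rot: [[0.028, 1.0, -0.001], [1.0, -0.028, 0.0], [0.0, -0.001, -1.0]]
force: [-1.2, 0.0, -0.3]
opening: 0.296
```

Free descent. Closing on the bar.

Request:
move_arm([
  {"hand":5,"x":0,"y":0,"z":0,"wx":0,"wy":0,"wz":0},
  {"hand":5,"x":0,"y":0,"z":0,"wx":0,"wy":0,"wz":0},
  {"hand":5,"x":0,"y":0,"z":0,"wx":0,"wy":0,"wz":0},
  {"hand":5,"x":0,"y":0,"z":0,"wx":0,"wy":0,"wz":0},
  {"hand":5,"x":0,"y":0,"z":0,"wx":0,"wy":0,"wz":0},
])

```text
time_s: 5.8
position: [0.6067, 0.0926, 0.0457]
tcp_rot: [[0.028, 1.0, 0.001], [1.0, -0.028, -0.0], [0.0, 0.001, -1.0]]
force: [0.0, 1.1, 2.6]
opening: 0.109
```

Request:
move_arm([
  {"hand":5,"x":0,"y":-0.2,"z":0,"wx":0,"wy":0,"wz":0},
  {"hand":5,"x":0,"y":-0.4,"z":0,"wx":0,"wy":0,"wz":0},
  {"hand":5,"x":0,"y":-0.4,"z":0,"wx":0,"wy":0,"wz":0},
  {"hand":5,"x":0,"y":-0.4,"z":0,"wx":0,"wy":0,"wz":0},
  {"hand":5,"x":0,"y":-0.4,"z":0,"wx":0,"wy":0,"wz":0},
  {"hand":5,"x":0,"y":-0.4,"z":0,"wx":0,"wy":0,"wz":0},
  {"hand":5,"x":0,"y":-0.4,"z":0,"wx":0,"wy":0,"wz":0},
  {"hand":5,"x":0,"y":-0.4,"z":0,"wx":0,"wy":0,"wz":0},
  {"hand":5,"x":0,"y":-0.4,"z":0,"wx":0,"wy":0,"wz":0},
  {"hand":5,"x":0,"y":-0.4,"z":0,"wx":0,"wy":0,"wz":0},
])

```text
time_s: 6.8
position: [0.5108, 0.0954, 0.0456]
tcp_rot: [[0.028, 1.0, 0.001], [1.0, -0.028, 0.0], [0.0, 0.001, -1.0]]
force: [4.0, 1.2, 6.0]
opening: 0.11
```

Request:
move_arm([
  {"hand":5,"x":0,"y":-0.2,"z":0,"wx":0,"wy":0,"wz":0},
  {"hand":5,"x":0,"y":-0.2,"z":0,"wx":0,"wy":0,"wz":0},
  {"hand":5,"x":0,"y":-0.2,"z":0,"wx":0,"wy":0,"wz":0},
])

```text
time_s: 7.1
position: [0.4995, 0.0957, 0.0457]
tcp_rot: [[0.028, 1.0, 0.009], [1.0, -0.028, 0.0], [0.0, 0.009, -1.0]]
force: [9.5, 1.5, -1.2]
opening: 0.117
```

Request:
move_arm([
  {"hand":5,"x":0,"y":-0.2,"z":0,"wx":0,"wy":0,"wz":0},
  {"hand":5,"x":0,"y":-0.2,"z":0,"wx":0,"wy":0,"wz":0},
])

```text
time_s: 7.3
position: [0.4887, 0.096, 0.0456]
tcp_rot: [[0.028, 1.0, 0.006], [1.0, -0.028, 0.0], [0.0, 0.006, -1.0]]
force: [4.7, 2.2, 5.7]
opening: 0.117
```

Request:
move_arm([
  {"hand":5,"x":0,"y":-0.12,"z":0,"wx":0,"wy":0,"wz":0},
  {"hand":5,"x":0,"y":-0.08,"z":0,"wx":0,"wy":0,"wz":0},
  {"hand":5,"x":0,"y":0,"z":0,"wx":0,"wy":0,"wz":0},
])

```text
time_s: 7.6
position: [0.4802, 0.0962, 0.0456]
tcp_rot: [[0.028, 1.0, -0.001], [1.0, -0.028, 0.0], [0.0, -0.001, -1.0]]
force: [1.6, 0.9, 7.4]
opening: 0.117
```

Request:
move_arm([
  {"hand":5,"x":0,"y":-0.1,"z":0,"wx":0,"wy":0,"wz":0},
  {"hand":5,"x":0,"y":-0.1,"z":0,"wx":0,"wy":0,"wz":0},
  {"hand":5,"x":0,"y":0,"z":0,"wx":0,"wy":0,"wz":0},
])

```text
time_s: 7.9
position: [0.4782, 0.0963, 0.0456]
tcp_rot: [[0.028, 1.0, 0.006], [1.0, -0.028, 0.0], [0.0, 0.006, -1.0]]
force: [5.2, 2.8, 2.7]
opening: 0.112
```

```bash
python3 - <<'E'
from h import *
s=bot.read_state();print(s['time_s'],s['position'],s['force'])
c=cap('top','top2.png')
im=cv2.imread('pics/top2.png')
cv2.imwrite('pics/top2c.png',cv2.resize(im[95:295,120:320],None,fx=3,fy=3,interpolation=cv2.INTER_CUBIC))
cap('scene','scene2.png')
E
```

```text
7.9 [0.47817954 0.09629232 0.04564136] [5.18592392 2.78994763 2.73508578]
```

View pics/top2c.png

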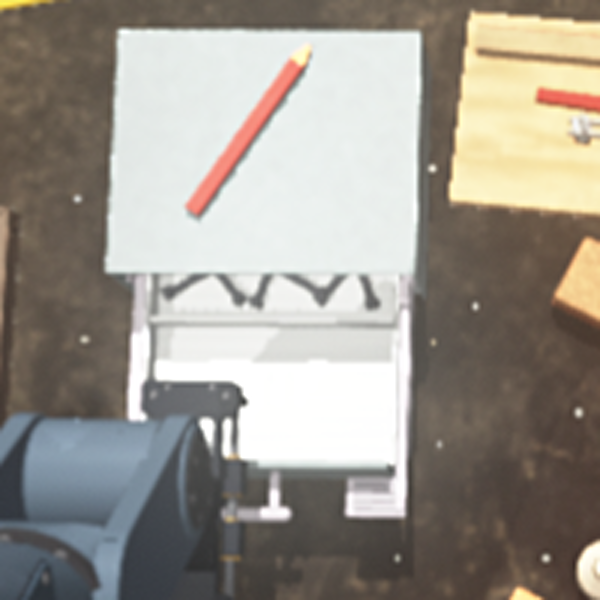

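View pics/scene2.png

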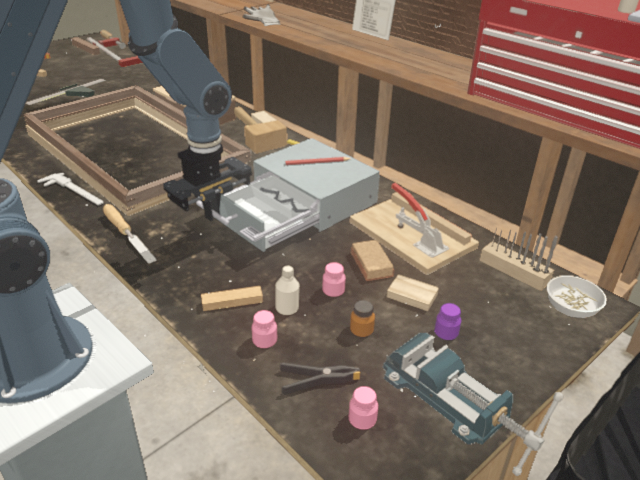

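The last 5 mm command moved the tray only 2 mm, so it is likely at the end stop. I'll push back lightly to test the lock.

Request:
move_arm([
  {"hand":5,"x":0,"y":0.12,"z":0,"wx":0,"wy":0,"wz":0},
  {"hand":5,"x":0,"y":0.12,"z":0,"wx":0,"wy":0,"wz":0},
  {"hand":5,"x":0,"y":0.12,"z":0,"wx":0,"wy":0,"wz":0},
  {"hand":5,"x":0,"y":0,"z":0,"wx":0,"wy":0,"wz":0},
])

```text
time_s: 8.4
position: [0.4819, 0.0962, 0.0455]
tcp_rot: [[0.028, 1.0, -0.006], [1.0, -0.028, 0.0], [0.0, -0.006, -1.0]]
force: [-0.6, 1.3, 11.8]
opening: 0.12
```

Request:
move_arm([
  {"hand":5,"x":0,"y":0.12,"z":0,"wx":0,"wy":0,"wz":0},
  {"hand":5,"x":0,"y":0.1,"z":0,"wx":0,"wy":0,"wz":0},
  {"hand":5,"x":0,"y":0,"z":0,"wx":0,"wy":0,"wz":0},
])

```text
time_s: 8.7
position: [0.4842, 0.0961, 0.0455]
tcp_rot: [[0.027, 1.0, -0.012], [1.0, -0.027, 0.0], [-0.0, -0.012, -1.0]]
force: [-5.6, 0.1, 16.5]
opening: 0.116
```

The force rises and the position lags, so the tray is locked. Opening the hand and lifting straight up.

Request:
move_arm([
  {"hand":26,"x":0,"y":-0.2,"z":0,"wx":0,"wy":0,"wz":0},
  {"hand":26,"x":0,"y":0,"z":0,"wx":0,"wy":0,"wz":0},
  {"hand":26,"x":0,"y":0,"z":0,"wx":0,"wy":0,"wz":0},
  {"hand":26,"x":0,"y":0,"z":-0.4,"wx":0,"wy":0,"wz":0},
  {"hand":26,"x":0,"y":0,"z":-0.6,"wx":0,"wy":0,"wz":0},
  {"hand":26,"x":0,"y":0,"z":-1,"wx":0,"wy":0,"wz":0},
  {"hand":26,"x":0,"y":0,"z":-1,"wx":0,"wy":0,"wz":0},
  {"hand":26,"x":0,"y":0,"z":-1,"wx":0,"wy":0,"wz":0},
  {"hand":26,"x":0,"y":0,"z":-1,"wx":0,"wy":0,"wz":0},
  {"hand":26,"x":0,"y":0,"z":-1,"wx":0,"wy":0,"wz":0},
  {"hand":26,"x":0,"y":0,"z":0,"wx":0,"wy":0,"wz":0},
  {"hand":26,"x":0,"y":0,"z":0,"wx":0,"wy":0,"wz":0},
])

```text
time_s: 9.9
position: [0.4855, 0.0959, 0.1954]
tcp_rot: [[0.028, 1.0, 0.0], [1.0, -0.028, -0.0], [-0.0, 0.0, -1.0]]
force: [-0.0, 0.0, -0.5]
opening: 0.302
```

```bash
python3 - <<'E'
from h import *
s=bot.read_state();print(s['time_s'],s['position'],s['force'])
c=cap('wrist','w3.png')
T=np.eye(4);T[:3,:3]=s['tcp_rot'];T[:3,3]=s['position'];np.save('pics/w3T.npy',T@c['hand_eye'])
E
```

```text
9.9 [0.48550735 0.0959031  0.1954125 ] [-0.01293401  0.03221643 -0.53506536]
```

View pics/w3.png

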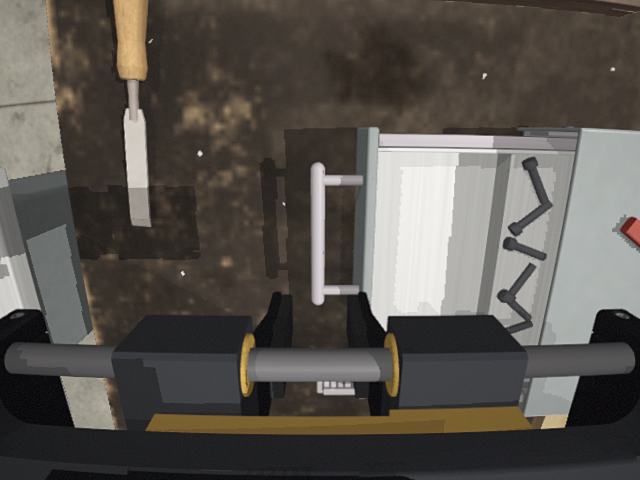

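The handle is now at u=318, v 164–304. The bay runs from the panel's inner edge (379) to the partition (about 490), and it is empty.

```bash
python3 - <<'E'
from h import *
c=dict(np.load('pics/w3.png.npz'));T=np.load('pics/w3T.npy')
for u,v in [(318,167),(318,301)]: print(onz(c,u,v,.0655,T),dep(c,u,v,T))
for u,v in [(379.5,130),(376,270)]: print('panel inner top',onz(c,u,v,.086,T))
for u,v in [(480,200),(480,290),(450,250)]: print('dep',dep(c,u,v,T))
for u in range(470,520,6): print(u,dep(c,u,220,T).round(3))
E
```

```text
[0.48652063 0.1522626  0.0655    ] [0.48652333 0.1523017  0.06592521]
[0.48322397 0.04012094 0.0655    ] [0.48322601 0.04017589 0.06561544]
panel inner top [0.53006337 0.17848109 0.086     ]
panel inner top [0.52909109 0.07482477 0.086     ]
dep [0.63659178 0.11393703 0.01384345]
dep [0.64466411 0.02347081 0.01651156]
dep [0.61141139 0.06572697 0.01425646]
470 [0.629 0.095 0.013]
476 [0.634 0.095 0.015]
482 [0.64  0.095 0.014]
488 [0.646 0.094 0.013]
494 [0.648 0.097 0.023]
500 [0.648 0.099 0.035]
506 [0.664 0.094 0.015]
512 [0.67  0.094 0.013]
518 [0.676 0.094 0.014]
```

Request:
move_arm([
  {"hand":26,"x":-0.97,"y":0.03,"z":0,"wx":0,"wy":0,"wz":0},
  {"hand":26,"x":-0.97,"y":0.03,"z":0,"wx":0,"wy":0,"wz":0},
  {"hand":87,"x":-0.97,"y":0.03,"z":0,"wx":0,"wy":0,"wz":0},
  {"hand":87,"x":-0.97,"y":0.03,"z":0,"wx":0,"wy":0,"wz":0},
  {"hand":87,"x":-0.97,"y":0.03,"z":0,"wx":0,"wy":0,"wz":0},
  {"hand":87,"x":-0.97,"y":0.03,"z":0,"wx":0,"wy":0,"wz":0},
  {"hand":87,"x":-0.97,"y":0.03,"z":0,"wx":0,"wy":0,"wz":0},
  {"hand":87,"x":-0.97,"y":0.03,"z":0,"wx":0,"wy":0,"wz":0},
  {"hand":87,"x":-0.97,"y":0.03,"z":0,"wx":0,"wy":0,"wz":0},
  {"hand":87,"x":-0.97,"y":0.03,"z":0,"wx":0,"wy":0,"wz":0},
  {"hand":87,"x":-0.97,"y":0.03,"z":0,"wx":0,"wy":0,"wz":0},
  {"hand":87,"x":-0.97,"y":0.03,"z":0,"wx":0,"wy":0,"wz":0},
  {"hand":87,"x":-0.97,"y":0.03,"z":0,"wx":0,"wy":0,"wz":0},
  {"hand":87,"x":-0.97,"y":0.03,"z":0,"wx":0,"wy":0,"wz":0},
  {"hand":87,"x":-0.97,"y":0.03,"z":0,"wx":0,"wy":0,"wz":0},
  {"hand":87,"x":-0.97,"y":0.03,"z":0,"wx":0,"wy":0,"wz":0},
  {"hand":87,"x":-0.97,"y":0.03,"z":0,"wx":0,"wy":0,"wz":0},
  {"hand":87,"x":-0.97,"y":0.03,"z":0,"wx":0,"wy":0,"wz":0},
  {"hand":87,"x":-0.97,"y":0.03,"z":0,"wx":0,"wy":0,"wz":0},
  {"hand":87,"x":0,"y":0,"z":0,"wx":0,"wy":0,"wz":0},
])

```text
time_s: 11.95
position: [0.4866, -0.3678, 0.1931]
tcp_rot: [[0.031, 1.0, -0.001], [1.0, -0.031, 0.0], [0.0, -0.001, -1.0]]
force: [0.0, 0.8, -0.5]
opening: 0.998
```

Request:
move_arm([
  {"hand":87,"x":0,"y":0,"z":0,"wx":0,"wy":0,"wz":0},
  {"hand":87,"x":0,"y":0,"z":0,"wx":0,"wy":0,"wz":0},
])

```text
time_s: 12.15
position: [0.4865, -0.3633, 0.1939]
tcp_rot: [[0.027, 1.0, -0.002], [1.0, -0.027, 0.003], [0.003, -0.002, -1.0]]
force: [-0.2, -0.2, -1.0]
opening: 0.999
```

```bash
python3 - <<'E'
from h import *
s=bot.read_state();print(s['time_s'],s['position'],s['force'])
c=cap('wrist','w4.png')
T=np.eye(4);T[:3,:3]=s['tcp_rot'];T[:3,3]=s['position'];np.save('pics/w4T.npy',T@c['hand_eye'])
E
```

```text
12.15 [ 0.48651763 -0.36331314  0.19385432] [-0.2341978  -0.16899316 -0.9877793 ]
```

View pics/w4.png

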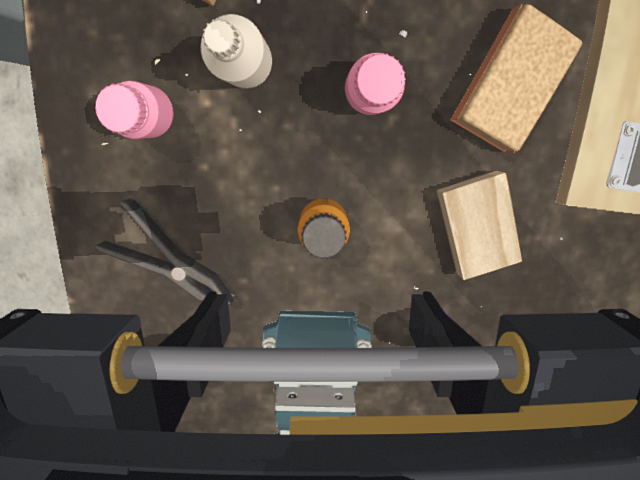

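The amber jar's cap is at (323,236). A small wooden block stands to its right, with corners near (438,190) and (463,279), so I'll check that the fingers clear it.

```bash
python3 - <<'E'
from h import *
c=dict(np.load('pics/w4.png.npz'));T=np.load('pics/w4T.npy')
print(onz(c,323,236,.059,T),dep(c,323,236,T),dep(c,323,204,T))
for p in [(441,188),(463,277),(521,262),(500,180)]: print(dep(c,*p,T))
for p in [(228,298),(178,274)]: print('pliers',dep(c,*p,T))
v0=[dep(c,u,330,T).round(3) for u in (280,320,350)];print(v0)
E
```

```text
[ 0.48962097 -0.36274982  0.059     ] [ 0.48962067 -0.36293209  0.05834072] [ 0.49033347 -0.34117981  0.03274388]
[ 6.03149957e-01 -3.34595408e-01 -8.29060296e-07]
[ 0.624481   -0.41847542  0.01944624]
[ 6.92201194e-01 -4.12020525e-01 -3.57131661e-04]
[ 0.65164513 -0.32548723  0.01797119]
pliers [ 0.39296033 -0.43694117  0.01371843]
pliers [ 0.34895831 -0.40713839  0.02155168]
[array([ 0.445, -0.465,  0.031]), array([ 0.484, -0.465,  0.031]), array([ 0.514, -0.467,  0.03 ])]
```

Request:
move_arm([
  {"hand":87,"x":0,"y":0.1,"z":0.9,"wx":0,"wy":0,"wz":0},
  {"hand":87,"x":0,"y":0,"z":0.9,"wx":0,"wy":0,"wz":0},
  {"hand":87,"x":0,"y":0,"z":0.9,"wx":0,"wy":0,"wz":0},
  {"hand":87,"x":0,"y":0,"z":0.9,"wx":0,"wy":0,"wz":0},
  {"hand":87,"x":0,"y":0,"z":0.6,"wx":0,"wy":0,"wz":0},
  {"hand":87,"x":0,"y":0,"z":0.6,"wx":0,"wy":0,"wz":0},
  {"hand":87,"x":0,"y":0,"z":0.6,"wx":0,"wy":0,"wz":0},
  {"hand":87,"x":0,"y":0,"z":0.6,"wx":0,"wy":0,"wz":0},
  {"hand":87,"x":0,"y":0,"z":0.6,"wx":0,"wy":0,"wz":0},
  {"hand":87,"x":0,"y":0,"z":0.4,"wx":0,"wy":0,"wz":0},
  {"hand":87,"x":0,"y":0,"z":0.2,"wx":0,"wy":0,"wz":0},
  {"hand":87,"x":0,"y":0,"z":0,"wx":0,"wy":0,"wz":0},
  {"hand":87,"x":0,"y":0,"z":0,"wx":0,"wy":0,"wz":0},
])

```text
time_s: 13.5
position: [0.4899, -0.3654, 0.0153]
tcp_rot: [[0.028, 1.0, 0.001], [1.0, -0.028, -0.001], [-0.001, 0.001, -1.0]]
force: [-0.7, -0.4, 0.4]
opening: 0.998
```

Request:
move_arm([
  {"hand":36,"x":0,"y":0,"z":0,"wx":0,"wy":0,"wz":0},
  {"hand":36,"x":0,"y":0,"z":0,"wx":0,"wy":0,"wz":0},
  {"hand":36,"x":0,"y":0,"z":0,"wx":0,"wy":0,"wz":0},
  {"hand":36,"x":0,"y":0,"z":0,"wx":0,"wy":0,"wz":0},
  {"hand":36,"x":0,"y":0,"z":0,"wx":0,"wy":0,"wz":0},
  {"hand":36,"x":0,"y":0,"z":0,"wx":0,"wy":0,"wz":0},
  {"hand":36,"x":0,"y":0,"z":0,"wx":0,"wy":0,"wz":0},
])

```text
time_s: 14.2
position: [0.4897, -0.3651, 0.0151]
tcp_rot: [[0.028, 1.0, 0.0], [1.0, -0.028, -0.0], [-0.0, 0.0, -1.0]]
force: [0.8, 0.2, 1.1]
opening: 0.523
```

Jar gripped at an opening of 45.5 mm. Lifting and turning 90° so the jaws lie along the case's y.

Request:
move_arm([
  {"hand":36,"x":0,"y":0,"z":-0.4,"wx":0,"wy":0,"wz":0},
  {"hand":36,"x":0,"y":0,"z":-0.8,"wx":0,"wy":0,"wz":0},
  {"hand":36,"x":0,"y":0,"z":-0.8,"wx":0,"wy":0,"wz":0},
  {"hand":36,"x":0,"y":0,"z":-0.8,"wx":0,"wy":0,"wz":0},
  {"hand":36,"x":0,"y":0,"z":-0.8,"wx":0,"wy":0,"wz":8.2},
  {"hand":36,"x":0,"y":0,"z":-0.8,"wx":0,"wy":0,"wz":8.2},
  {"hand":36,"x":0,"y":0,"z":-0.8,"wx":0,"wy":0,"wz":8.2},
  {"hand":36,"x":0,"y":0,"z":-0.8,"wx":0,"wy":0,"wz":8.2},
  {"hand":36,"x":0,"y":0,"z":0,"wx":0,"wy":0,"wz":8.2},
  {"hand":36,"x":0,"y":0,"z":0,"wx":0,"wy":0,"wz":8.2},
  {"hand":36,"x":0,"y":0,"z":0,"wx":0,"wy":0,"wz":8.2},
  {"hand":36,"x":0,"y":0,"z":0,"wx":0,"wy":0,"wz":8.2},
  {"hand":36,"x":0,"y":0,"z":0,"wx":0,"wy":0,"wz":8.2},
  {"hand":36,"x":0,"y":0,"z":0,"wx":0,"wy":0,"wz":8.2},
  {"hand":36,"x":0,"y":0,"z":0,"wx":0,"wy":0,"wz":8.2},
  {"hand":36,"x":0,"y":0,"z":0,"wx":0,"wy":0,"wz":0},
])

```text
time_s: 15.8
position: [0.4894, -0.3648, 0.1652]
tcp_rot: [[1.0, -0.031, -0.0], [-0.031, -1.0, 0.0], [-0.0, -0.0, -1.0]]
force: [-0.3, -0.2, -2.6]
opening: 0.52
```

Request:
move_arm([
  {"hand":36,"x":0.1,"y":-0.5,"z":0,"wx":0,"wy":0,"wz":0},
  {"hand":36,"x":0.2,"y":-0.96,"z":0,"wx":0,"wy":0,"wz":0},
  {"hand":36,"x":0.2,"y":-0.96,"z":0,"wx":0,"wy":0,"wz":0},
  {"hand":36,"x":0.2,"y":-0.96,"z":0,"wx":0,"wy":0,"wz":0},
  {"hand":36,"x":0.2,"y":-0.96,"z":0,"wx":0,"wy":0,"wz":0},
  {"hand":36,"x":0.2,"y":-0.96,"z":0,"wx":0,"wy":0,"wz":0},
  {"hand":36,"x":0.2,"y":-0.96,"z":0,"wx":0,"wy":0,"wz":0},
  {"hand":36,"x":0.2,"y":-0.96,"z":0,"wx":0,"wy":0,"wz":0},
  {"hand":36,"x":0.2,"y":-0.96,"z":0,"wx":0,"wy":0,"wz":0},
  {"hand":36,"x":0.2,"y":-0.96,"z":0,"wx":0,"wy":0,"wz":0},
  {"hand":36,"x":0.2,"y":-0.96,"z":0,"wx":0,"wy":0,"wz":0},
  {"hand":36,"x":0.2,"y":-0.96,"z":0,"wx":0,"wy":0,"wz":0},
  {"hand":36,"x":0.2,"y":-0.96,"z":0,"wx":0,"wy":0,"wz":0},
  {"hand":36,"x":0.2,"y":-0.96,"z":0,"wx":0,"wy":0,"wz":0},
  {"hand":36,"x":0.2,"y":-0.96,"z":0,"wx":0,"wy":0,"wz":0},
  {"hand":36,"x":0.2,"y":-0.96,"z":0,"wx":0,"wy":0,"wz":0},
  {"hand":36,"x":0.2,"y":-0.96,"z":0,"wx":0,"wy":0,"wz":0},
  {"hand":36,"x":0.2,"y":-0.96,"z":0,"wx":0,"wy":0,"wz":0},
  {"hand":36,"x":0,"y":-0.3,"z":0,"wx":0,"wy":0,"wz":0},
  {"hand":36,"x":0,"y":0,"z":0,"wx":0,"wy":0,"wz":0},
])

```text
time_s: 17.8
position: [0.5897, 0.0614, 0.165]
tcp_rot: [[1.0, -0.028, -0.001], [-0.028, -1.0, 0.0], [-0.001, 0.0, -1.0]]
force: [0.2, -0.2, -2.5]
opening: 0.52
```

Request:
move_arm([
  {"hand":36,"x":0,"y":0,"z":0,"wx":0,"wy":0,"wz":0},
  {"hand":36,"x":0,"y":0,"z":0,"wx":0,"wy":0,"wz":0},
])

```text
time_s: 18.0
position: [0.5902, 0.059, 0.165]
tcp_rot: [[0.999, -0.032, -0.0], [-0.032, -0.999, -0.0], [-0.0, 0.0, -1.0]]
force: [-0.4, 0.1, -2.7]
opening: 0.519
```

```bash
python3 - <<'E'
from h import *
s=bot.read_state();print(s['time_s'],s['position'],s['force'],s['joint_positions'].round(1))
c=cap('wrist','w5.png')
T=np.eye(4);T[:3,:3]=s['tcp_rot'];T[:3,3]=s['position'];np.save('pics/w5T.npy',T@c['hand_eye'])
E
```

```text
18.0 [0.59023849 0.05896762 0.16502304] [-0.36511983  0.14523916 -2.68726271] [-5.1 31.8 90.  -0.  58.2 86.8]
```

View pics/w5.png

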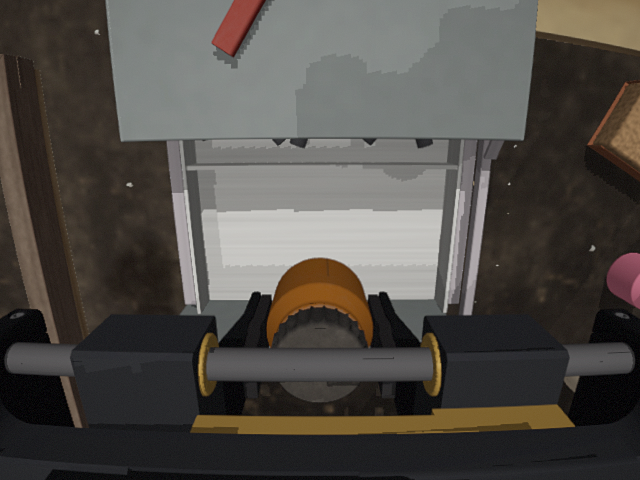

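The jar hangs upright over the bay's middle. Lowering to a TCP height of about 0.030.

Request:
move_arm([
  {"hand":36,"x":-0.1,"y":0,"z":0.5,"wx":0,"wy":0,"wz":0},
  {"hand":36,"x":0,"y":0,"z":0.7,"wx":0,"wy":0,"wz":0},
  {"hand":36,"x":0,"y":0,"z":0.7,"wx":0,"wy":0,"wz":0},
  {"hand":36,"x":0,"y":0,"z":0.7,"wx":0,"wy":0,"wz":0},
  {"hand":36,"x":0,"y":0,"z":0.6,"wx":0,"wy":0,"wz":0},
  {"hand":36,"x":0,"y":0,"z":0.5,"wx":0,"wy":0,"wz":0},
  {"hand":36,"x":0,"y":0,"z":0.5,"wx":0,"wy":0,"wz":0},
  {"hand":36,"x":0,"y":0,"z":0.4,"wx":0,"wy":0,"wz":0},
  {"hand":36,"x":0,"y":0,"z":0.3,"wx":0,"wy":0,"wz":0},
  {"hand":36,"x":0,"y":0,"z":0.3,"wx":0,"wy":0,"wz":0},
  {"hand":36,"x":0,"y":0,"z":0.14,"wx":0,"wy":0,"wz":0},
  {"hand":36,"x":0,"y":0,"z":0,"wx":0,"wy":0,"wz":0},
  {"hand":36,"x":0,"y":0,"z":0,"wx":0,"wy":0,"wz":0},
])

```text
time_s: 19.35
position: [0.5884, 0.0601, 0.0318]
tcp_rot: [[1.0, -0.031, 0.001], [-0.031, -1.0, -0.0], [0.001, 0.0, -1.0]]
force: [-0.4, -0.2, -2.2]
opening: 0.522
```

Request:
move_arm([
  {"hand":36,"x":0,"y":0,"z":0.06,"wx":0,"wy":0,"wz":0},
  {"hand":36,"x":0,"y":0,"z":0.04,"wx":0,"wy":0,"wz":0},
  {"hand":36,"x":0,"y":0,"z":0,"wx":0,"wy":0,"wz":0},
])

```text
time_s: 19.65
position: [0.5881, 0.06, 0.0292]
tcp_rot: [[1.0, -0.031, 0.0], [-0.031, -1.0, 0.0], [0.0, -0.0, -1.0]]
force: [-0.6, 0.5, -1.7]
opening: 0.523
```

Touching down. Releasing, then waiting and lifting straight up.

Request:
move_arm([
  {"hand":50,"x":0,"y":0,"z":0.03,"wx":0,"wy":0,"wz":0},
  {"hand":60,"x":0,"y":0,"z":0,"wx":0,"wy":0,"wz":0},
  {"hand":75,"x":0,"y":0,"z":0,"wx":0,"wy":0,"wz":0},
  {"hand":75,"x":0,"y":0,"z":0,"wx":0,"wy":0,"wz":0},
  {"hand":75,"x":0,"y":0,"z":0,"wx":0,"wy":0,"wz":0},
  {"hand":75,"x":0,"y":0,"z":-0.4,"wx":0,"wy":0,"wz":0},
  {"hand":75,"x":0,"y":0,"z":-0.6,"wx":0,"wy":0,"wz":0},
  {"hand":75,"x":0,"y":0,"z":-0.9,"wx":0,"wy":0,"wz":0},
  {"hand":75,"x":0,"y":0,"z":-0.9,"wx":0,"wy":0,"wz":0},
  {"hand":75,"x":0,"y":0,"z":-0.9,"wx":0,"wy":0,"wz":0},
  {"hand":75,"x":0,"y":0,"z":-0.9,"wx":0,"wy":0,"wz":0},
  {"hand":75,"x":0,"y":0,"z":-0.9,"wx":0,"wy":0,"wz":0},
  {"hand":75,"x":0,"y":0,"z":0,"wx":0,"wy":0,"wz":0},
  {"hand":75,"x":0,"y":0,"z":0,"wx":0,"wy":0,"wz":0},
])

```text
time_s: 21.05
position: [0.5883, 0.06, 0.1671]
tcp_rot: [[1.0, -0.031, 0.002], [-0.031, -1.0, -0.0], [0.002, 0.0, -1.0]]
force: [-0.3, 0.5, 1.3]
opening: 0.863
```

```bash
python3 - <<'E'
from h import *
s=bot.read_state();print(s['time_s'],s['position'],s['force'])
c=cap('wrist','w6.png')
T=np.eye(4);T[:3,:3]=s['tcp_rot'];T[:3,3]=s['position'];np.save('pics/w6T.npy',T@c['hand_eye'])
E
```

```text
21.05 [0.58833056 0.06001894 0.16707794] [-0.28688534  0.5406957   1.25675159]
```

View pics/w6.png

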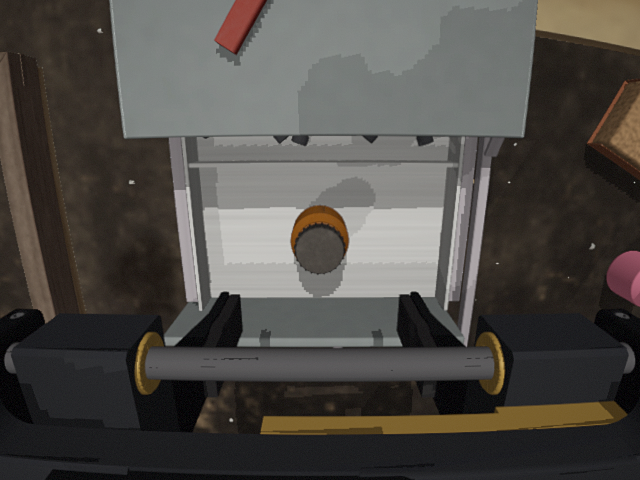

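The jar stands upright in the bay, with its cap at (320,247). Shutting the fingers and moving over the release plate, expected near (0.496, -0.033).

Request:
move_arm([
  {"hand":0,"x":-0.5,"y":0.55,"z":0,"wx":0,"wy":0,"wz":0},
  {"hand":0,"x":-0.5,"y":0.55,"z":0,"wx":0,"wy":0,"wz":0},
  {"hand":0,"x":-0.5,"y":0.55,"z":0,"wx":0,"wy":0,"wz":0},
  {"hand":0,"x":-0.5,"y":0.55,"z":0,"wx":0,"wy":0,"wz":0},
  {"hand":0,"x":-0.5,"y":0.55,"z":0,"wx":0,"wy":0,"wz":0},
  {"hand":0,"x":-0.5,"y":0.55,"z":0,"wx":0,"wy":0,"wz":0},
  {"hand":0,"x":-0.5,"y":0.55,"z":0,"wx":0,"wy":0,"wz":0},
  {"hand":0,"x":0,"y":0,"z":0,"wx":0,"wy":0,"wz":0},
  {"hand":0,"x":0,"y":0,"z":0,"wx":0,"wy":0,"wz":0},
  {"hand":0,"x":0,"y":0,"z":0,"wx":0,"wy":0,"wz":0},
])

```text
time_s: 22.1
position: [0.498, -0.0331, 0.1654]
tcp_rot: [[1.0, -0.031, -0.0], [-0.031, -1.0, 0.0], [-0.0, -0.0, -1.0]]
force: [0.7, 0.4, -0.4]
opening: 0.049
```

```bash
python3 - <<'E'
from h import *
s=bot.read_state();print(s['time_s'],s['position'],s['force'],s['opening'])
c=cap('wrist','w7.png')
T=np.eye(4);T[:3,:3]=s['tcp_rot'];T[:3,3]=s['position'];np.save('pics/w7T.npy',T@c['hand_eye'])
E
```

```text
22.1 [ 0.49802767 -0.03310687  0.16544796] [ 0.71625783  0.42174078 -0.41052966] 0.04850921894465325
```

View pics/w7.png

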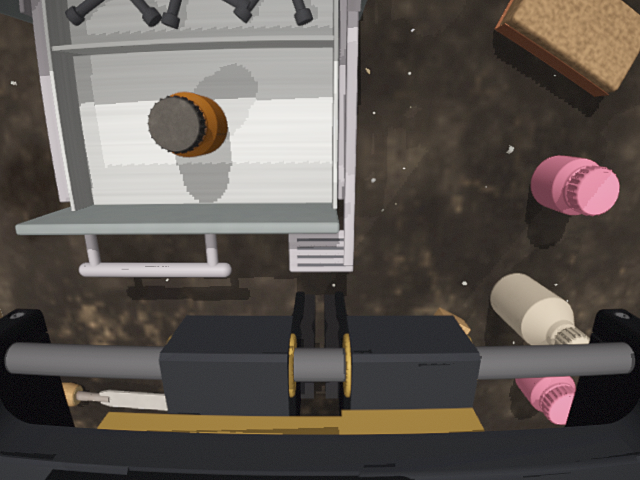

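The plate's visible corners are (290,233), (353,233), (353,272) and (290,272), with the panel edge just behind it.

```bash
python3 - <<'E'
from h import *
c=dict(np.load('pics/w7.png.npz'));T=np.load('pics/w7T.npy')
for p in [(290,272),(353,272),(321,272),(300,250),(300,235)]: print(p,onz(c,*p,.062,T),dep(c,p[0],p[1]-2,T))
for p in [(60,234),(280,234)]: print('panel front top',onz(c,*p,.086,T))
for p in [(80,270),(231,270)]: print('handle',onz(c,*p,.0655,T))
E
```

```text
(290, 272) [ 0.48000482 -0.01043805  0.062     ] [ 0.48164667 -0.01053563  0.06207604]
(353, 272) [ 0.47850836 -0.05800655  0.062     ] [ 4.56264067e-01 -6.31675782e-02 -1.49342635e-04]
(321, 272) [ 0.47927903 -0.03384402  0.062     ] [ 0.48079542 -0.03389081  0.06174521]
(300, 250) [ 0.49720706 -0.01882051  0.062     ] [ 0.49907286 -0.01895812  0.06299909]
(300, 235) [ 0.50872451 -0.01936273  0.062     ] [ 0.51027514 -0.01944212  0.06213419]
panel front top [0.52173078 0.145985   0.086     ]
panel front top [ 0.51646847 -0.00758566  0.086     ]
handle [0.48745232 0.15184799 0.0655    ]
handle [0.48426144 0.03329423 0.0655    ]
```

Request:
move_arm([
  {"hand":0,"x":0,"y":0,"z":0.8,"wx":0,"wy":0,"wz":0},
  {"hand":0,"x":0,"y":0,"z":0.8,"wx":0,"wy":0,"wz":0},
  {"hand":0,"x":0,"y":0,"z":0.8,"wx":0,"wy":0,"wz":0},
  {"hand":0,"x":0,"y":0,"z":0.7,"wx":0,"wy":0,"wz":0},
  {"hand":0,"x":0,"y":0,"z":0.5,"wx":0,"wy":0,"wz":0},
  {"hand":0,"x":0,"y":0,"z":0.3,"wx":0,"wy":0,"wz":0},
  {"hand":0,"x":0,"y":0,"z":0,"wx":0,"wy":0,"wz":0},
  {"hand":0,"x":0,"y":0,"z":0,"wx":0,"wy":0,"wz":0},
])

```text
time_s: 22.95
position: [0.498, -0.0333, 0.0685]
tcp_rot: [[1.0, -0.031, 0.0], [-0.031, -1.0, -0.0], [0.0, 0.0, -1.0]]
force: [0.4, -0.7, 0.2]
opening: 0.008
```

Request:
move_arm([
  {"hand":0,"x":0,"y":0,"z":0.2,"wx":0,"wy":0,"wz":0},
  {"hand":0,"x":0,"y":0,"z":0.2,"wx":0,"wy":0,"wz":0},
  {"hand":0,"x":0,"y":0,"z":0.1,"wx":0,"wy":0,"wz":0},
  {"hand":0,"x":0,"y":0,"z":0,"wx":0,"wy":0,"wz":0},
])

```text
time_s: 23.35
position: [0.4986, -0.0336, 0.0561]
tcp_rot: [[0.999, -0.032, 0.002], [-0.032, -0.999, -0.0], [0.002, 0.0, -1.0]]
force: [2.0, 0.2, 4.2]
opening: 0.004
```

Contact made and the plate is about 6 mm down. Pressing a little further.

Request:
move_arm([
  {"hand":0,"x":0,"y":0,"z":0.12,"wx":0,"wy":0,"wz":0},
  {"hand":0,"x":0,"y":0,"z":0.1,"wx":0,"wy":0,"wz":0},
  {"hand":0,"x":0,"y":0,"z":0,"wx":0,"wy":0,"wz":0},
])

```text
time_s: 23.65
position: [0.4988, -0.0337, 0.0525]
tcp_rot: [[1.0, -0.031, 0.003], [-0.031, -1.0, -0.001], [0.003, 0.001, -1.0]]
force: [-1.5, 0.7, 19.9]
opening: 0.004
```

Request:
move_arm([
  {"hand":0,"x":0.1,"y":0,"z":-0.05,"wx":0,"wy":0,"wz":0},
  {"hand":0,"x":0.15,"y":0,"z":0,"wx":0,"wy":0,"wz":0},
  {"hand":0,"x":0.15,"y":0,"z":0,"wx":0,"wy":0,"wz":0},
  {"hand":0,"x":0.15,"y":0,"z":0,"wx":0,"wy":0,"wz":0},
  {"hand":0,"x":0.2,"y":0,"z":0,"wx":0,"wy":0,"wz":0},
  {"hand":0,"x":0.2,"y":0,"z":0,"wx":0,"wy":0,"wz":0},
])

```text
time_s: 24.25
position: [0.5204, -0.0343, 0.0527]
tcp_rot: [[1.0, -0.031, -0.002], [-0.031, -1.0, -0.0], [-0.002, 0.0, -1.0]]
force: [-2.5, -0.6, 13.5]
opening: 0.007
```

The tip is past the panel's old position, so the tray is moving in. Continuing with the plate held down.

Request:
move_arm([
  {"hand":0,"x":0.25,"y":0,"z":0,"wx":0,"wy":0,"wz":0},
  {"hand":0,"x":0.25,"y":0,"z":0,"wx":0,"wy":0,"wz":0},
  {"hand":0,"x":0.25,"y":0,"z":0,"wx":0,"wy":0,"wz":0},
  {"hand":0,"x":0.25,"y":0,"z":0,"wx":0,"wy":0,"wz":0},
  {"hand":0,"x":0.25,"y":0,"z":0,"wx":0,"wy":0,"wz":0},
  {"hand":0,"x":0.25,"y":0,"z":0,"wx":0,"wy":0,"wz":0},
  {"hand":0,"x":0.25,"y":0,"z":0,"wx":0,"wy":0,"wz":0},
])

```text
time_s: 24.95
position: [0.5642, -0.0356, 0.0527]
tcp_rot: [[1.0, -0.031, -0.002], [-0.031, -1.0, -0.0], [-0.002, 0.0, -1.0]]
force: [-2.3, -0.7, 12.8]
opening: 0.001
```

Request:
move_arm([
  {"hand":0,"x":0.25,"y":0,"z":-0.05,"wx":0,"wy":0,"wz":0},
  {"hand":0,"x":0.25,"y":0,"z":-0.05,"wx":0,"wy":0,"wz":0},
  {"hand":0,"x":0.25,"y":0,"z":0,"wx":0,"wy":0,"wz":0},
  {"hand":0,"x":0.25,"y":0,"z":0,"wx":0,"wy":0,"wz":0},
  {"hand":0,"x":0.25,"y":0,"z":0,"wx":0,"wy":0,"wz":0},
  {"hand":0,"x":0.25,"y":0,"z":0,"wx":0,"wy":0,"wz":0},
  {"hand":0,"x":0.25,"y":0,"z":0,"wx":0,"wy":0,"wz":0},
  {"hand":0,"x":0.25,"y":0,"z":0,"wx":0,"wy":0,"wz":0},
  {"hand":0,"x":0.25,"y":0,"z":0,"wx":0,"wy":0,"wz":0},
  {"hand":0,"x":0.25,"y":0,"z":0,"wx":0,"wy":0,"wz":0},
  {"hand":0,"x":0.2,"y":0,"z":0,"wx":0,"wy":0,"wz":0},
])

```text
time_s: 26.05
position: [0.6333, -0.0376, 0.0541]
tcp_rot: [[1.0, -0.031, 0.0], [-0.031, -1.0, 0.0], [0.0, -0.0, -1.0]]
force: [-3.4, 0.8, 4.5]
opening: 0.004
```

Now slowly to the end, watching the force.

Request:
move_arm([
  {"hand":0,"x":0.12,"y":0,"z":0,"wx":0,"wy":0,"wz":0},
  {"hand":0,"x":0.12,"y":0,"z":0,"wx":0,"wy":0,"wz":0},
  {"hand":0,"x":0.12,"y":0,"z":0,"wx":0,"wy":0,"wz":0},
  {"hand":0,"x":0.12,"y":0,"z":0,"wx":0,"wy":0,"wz":0},
])

```text
time_s: 26.45
position: [0.6442, -0.0381, 0.0539]
tcp_rot: [[1.0, -0.031, -0.001], [-0.031, -1.0, -0.0], [-0.001, 0.0, -1.0]]
force: [-3.2, 0.3, 4.4]
opening: 0.006
```

Request:
move_arm([
  {"hand":0,"x":0.1,"y":0,"z":0,"wx":0,"wy":0,"wz":0},
  {"hand":0,"x":0.1,"y":0,"z":0,"wx":0,"wy":0,"wz":0},
])

```text
time_s: 26.65
position: [0.6451, -0.0381, 0.054]
tcp_rot: [[0.999, -0.03, -0.011], [-0.03, -1.0, 0.0], [-0.011, -0.0, -1.0]]
force: [-15.9, -1.5, 13.2]
opening: 0.005
```

The push force rose to 16 N with no further travel, so the tray has hit its home stop. Backing off and lifting clear.

Request:
move_arm([
  {"hand":0,"x":0.05,"y":0,"z":0,"wx":0,"wy":0,"wz":0},
  {"hand":0,"x":0,"y":0,"z":0,"wx":0,"wy":0,"wz":0},
  {"hand":0,"x":-0.2,"y":0,"z":-0.1,"wx":0,"wy":0,"wz":0},
  {"hand":0,"x":-0.1,"y":0,"z":-0.5,"wx":0,"wy":0,"wz":0},
  {"hand":0,"x":0,"y":0,"z":-0.8,"wx":0,"wy":0,"wz":0},
  {"hand":0,"x":0,"y":0,"z":-0.9,"wx":0,"wy":0,"wz":0},
  {"hand":0,"x":0,"y":0,"z":-0.9,"wx":0,"wy":0,"wz":0},
  {"hand":0,"x":0,"y":0,"z":-0.9,"wx":0,"wy":0,"wz":0},
  {"hand":0,"x":-0.9,"y":0,"z":-0.5,"wx":0,"wy":0,"wz":0},
  {"hand":0,"x":-0.9,"y":0,"z":0,"wx":0,"wy":0,"wz":0},
  {"hand":0,"x":-0.9,"y":0,"z":0,"wx":0,"wy":0,"wz":0},
  {"hand":0,"x":-0.9,"y":0,"z":0,"wx":0,"wy":0,"wz":0},
  {"hand":0,"x":0,"y":0,"z":0,"wx":0,"wy":0,"wz":0},
  {"hand":0,"x":0,"y":0,"z":0,"wx":0,"wy":0,"wz":0},
  {"hand":0,"x":0,"y":0,"z":0,"wx":0,"wy":0,"wz":0},
])

```text
time_s: 28.15
position: [0.5555, -0.0357, 0.1695]
tcp_rot: [[0.999, -0.031, 0.003], [-0.031, -1.0, -0.001], [0.003, 0.001, -1.0]]
force: [0.3, -0.4, 0.1]
opening: 0.007
```

```bash
python3 - <<'E'
from h import *
s=bot.read_state();print(s['time_s'],s['position'],s['force'],s['opening'])
c=cap('wrist','w8.png')
T=np.eye(4);T[:3,:3]=s['tcp_rot'];T[:3,3]=s['position'];np.save('pics/w8T.npy',T@c['hand_eye'])
cap('scene','scene3.png')
E
```

```text
28.15 [ 0.55546603 -0.03567148  0.16954876] [ 0.34161403 -0.36376379  0.12403823] 0.006604558043830537
```

View pics/w8.png

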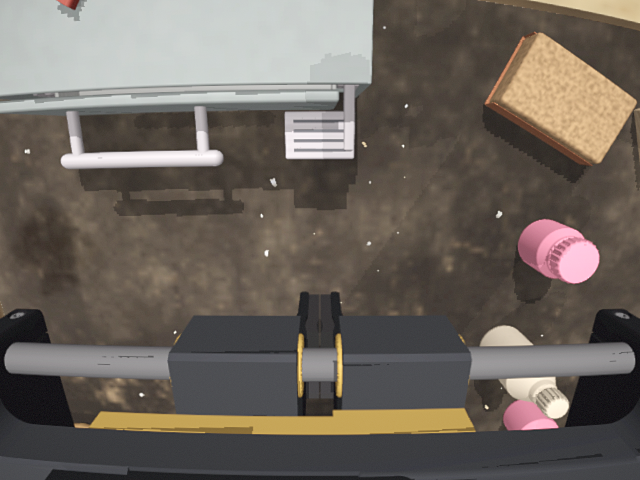

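View pics/scene3.png

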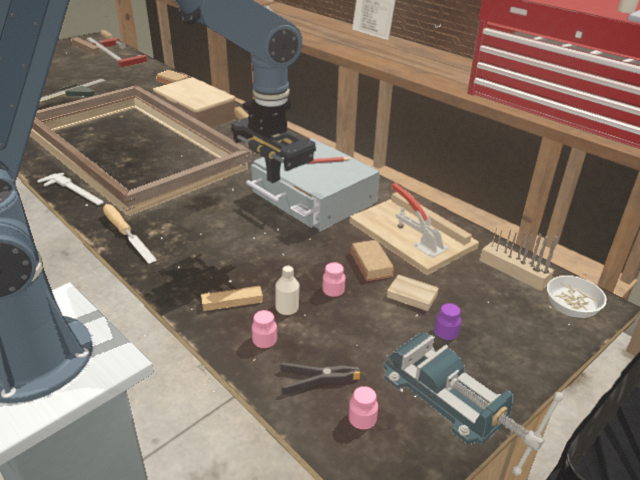

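```bash
python3 - <<'E'
from h import *
c=dict(np.load('pics/w8.png.npz'));T=np.load('pics/w8T.npy')
for p in [(64,160),(221,158)]: print('handle',onz(c,*p,.0655,T))
for p in [(200,107),(300,109)]: print('panel front top',onz(c,*p,.086,T))
for p in [(200,88),(300,85)]: print('case front top',onz(c,*p,.092,T))
print('pad edge',onz(c,320,158.5,.062,T))
im=cv2.imread('pics/w8.png');cv2.imwrite('pics/w8c.png',cv2.resize(im[60:180,40:380],None,fx=2.3,fy=2.3,interpolation=cv2.INTER_CUBIC))
E
```

```text
handle [0.6282409  0.14593898 0.0655    ]
handle [0.62370291 0.03045791 0.0655    ]
panel front top [0.65672189 0.03535507 0.086     ]
panel front top [ 0.65284092 -0.02696523  0.086     ]
case front top [0.66723288 0.0324007  0.092     ]
case front top [ 0.66624117 -0.02784755  0.092     ]
pad edge [ 0.62057087 -0.03839241  0.062     ]
```

View pics/w8c.png

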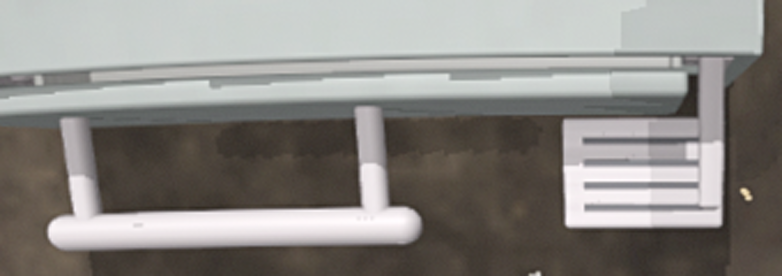

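By pad and handle the tray moved in 0.141 m, which leaves about 1–4 mm by measurement. There's plenty of time, so I'll press the panel once more with the plate free to confirm the hard stop.

Request:
move_arm([
  {"hand":0,"x":0.8,"y":0,"z":0,"wx":0,"wy":0,"wz":0},
  {"hand":0,"x":0.8,"y":0,"z":0,"wx":0,"wy":0,"wz":0},
  {"hand":0,"x":0.7,"y":0,"z":0,"wx":0,"wy":0,"wz":0},
  {"hand":0,"x":0,"y":0,"z":0.8,"wx":0,"wy":0,"wz":0},
  {"hand":0,"x":0,"y":0,"z":0.8,"wx":0,"wy":0,"wz":0},
  {"hand":0,"x":0,"y":0,"z":0.8,"wx":0,"wy":0,"wz":0},
  {"hand":0,"x":0,"y":0,"z":0.8,"wx":0,"wy":0,"wz":0},
  {"hand":0,"x":0,"y":0,"z":0.7,"wx":0,"wy":0,"wz":0},
  {"hand":0,"x":0,"y":0,"z":0,"wx":0,"wy":0,"wz":0},
  {"hand":0,"x":0,"y":0,"z":0,"wx":0,"wy":0,"wz":0},
])

```text
time_s: 29.25
position: [0.6113, -0.037, 0.0713]
tcp_rot: [[1.0, -0.031, -0.0], [-0.031, -1.0, 0.0], [-0.0, -0.0, -1.0]]
force: [0.5, 0.5, 0.4]
opening: 0.003
```

Request:
move_arm([
  {"hand":0,"x":0.2,"y":0,"z":0,"wx":0,"wy":0,"wz":0},
  {"hand":0,"x":0.2,"y":0,"z":0,"wx":0,"wy":0,"wz":0},
  {"hand":0,"x":0.2,"y":0,"z":0,"wx":0,"wy":0,"wz":0},
  {"hand":0,"x":0.2,"y":0,"z":0,"wx":0,"wy":0,"wz":0},
  {"hand":0,"x":0.2,"y":0,"z":0,"wx":0,"wy":0,"wz":0},
  {"hand":0,"x":0.1,"y":0,"z":0,"wx":0,"wy":0,"wz":0},
  {"hand":0,"x":0.1,"y":0,"z":0,"wx":0,"wy":0,"wz":0},
])

```text
time_s: 29.95
position: [0.641, -0.0379, 0.0715]
tcp_rot: [[1.0, -0.031, -0.0], [-0.031, -1.0, 0.0], [-0.0, -0.0, -1.0]]
force: [-0.6, 0.3, 0.9]
opening: 0.003
```

Request:
move_arm([
  {"hand":0,"x":0.1,"y":0,"z":0,"wx":0,"wy":0,"wz":0},
  {"hand":0,"x":0.1,"y":0,"z":0,"wx":0,"wy":0,"wz":0},
  {"hand":0,"x":0.1,"y":0,"z":0,"wx":0,"wy":0,"wz":0},
  {"hand":0,"x":0,"y":0,"z":0,"wx":0,"wy":0,"wz":0},
])

```text
time_s: 30.35
position: [0.6452, -0.038, 0.0712]
tcp_rot: [[0.999, -0.031, -0.007], [-0.031, -1.0, 0.001], [-0.007, -0.0, -1.0]]
force: [-6.1, -0.3, 3.8]
opening: 0.006
```

Request:
move_arm([
  {"hand":0,"x":0.1,"y":0,"z":0,"wx":0,"wy":0,"wz":0},
  {"hand":0,"x":0.08,"y":0,"z":0,"wx":0,"wy":0,"wz":0},
  {"hand":0,"x":0,"y":0,"z":0,"wx":0,"wy":0,"wz":0},
])

```text
time_s: 30.65
position: [0.6452, -0.0379, 0.0712]
tcp_rot: [[0.999, -0.03, -0.017], [-0.03, -1.0, 0.001], [-0.017, -0.001, -1.0]]
force: [-13.8, -1.6, 9.3]
opening: 0.002
```

Request:
move_arm([
  {"hand":0,"x":-0.3,"y":0,"z":0,"wx":0,"wy":0,"wz":0},
  {"hand":0,"x":-0.3,"y":0,"z":-0.2,"wx":0,"wy":0,"wz":0},
  {"hand":0,"x":-0.2,"y":0,"z":-0.8,"wx":0,"wy":0,"wz":0},
  {"hand":0,"x":0,"y":0,"z":-0.9,"wx":0,"wy":0,"wz":0},
  {"hand":0,"x":0,"y":0,"z":-0.9,"wx":0,"wy":0,"wz":0},
  {"hand":0,"x":-0.9,"y":0,"z":-0.9,"wx":0,"wy":0,"wz":0},
  {"hand":0,"x":-0.9,"y":0,"z":-0.5,"wx":0,"wy":0,"wz":0},
  {"hand":0,"x":-0.9,"y":0,"z":0,"wx":0,"wy":0,"wz":0},
  {"hand":0,"x":-0.8,"y":0,"z":0,"wx":0,"wy":0,"wz":0},
  {"hand":0,"x":0,"y":0,"z":0,"wx":0,"wy":0,"wz":0},
  {"hand":0,"x":0,"y":0,"z":0,"wx":0,"wy":0,"wz":0},
  {"hand":0,"x":0,"y":0,"z":0,"wx":0,"wy":0,"wz":0},
])

```text
time_s: 31.85
position: [0.5471, -0.0353, 0.1769]
tcp_rot: [[1.0, -0.031, 0.003], [-0.031, -1.0, -0.001], [0.003, 0.0, -1.0]]
force: [-0.1, -1.4, 0.6]
opening: 0.007
```

```bash
python3 - <<'E'
from h import *
s=bot.read_state();print(s['time_s'],s['position'],s['force'],s['opening'])
c=cap('wrist','w9.png')
T=np.eye(4);T[:3,:3]=s['tcp_rot'];T[:3,3]=s['position'];np.save('pics/w9T.npy',T@c['hand_eye'])
c0=dict(np.load('pics/scene1.png.npz'));c1=cap('scene','scene4.png')
d=np.abs(c0['image'].astype(int)-c1['image']).sum(2)
print('offcut diff',d[285:312,200:265].mean())
E
```

```text
31.85 [ 0.54705592 -0.03531302  0.1768958 ] [-0.10498042 -1.36911788  0.57538212] 0.007017578227328683
offcut diff 38.276923076923076
```

View pics/w9.png

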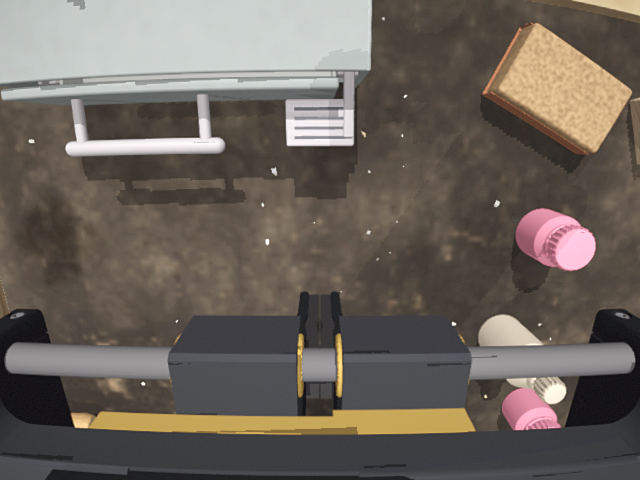

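The stop is rigid at 0.6452 in both pushes, the second with 14 N, so the tray is home. The arm is clear of everything and the off-cut and glue bottle look unmoved. Handing in.

```bash
python3 -c "
from rig import order
print(order.hand_in())"
```

```text
the job is handed in; nothing more can be done
None
```

I put the amber jar in the tray's front bay, pushed the tray home and handed the job in at about 32 s. The hand-in gave no verdict.

- **Tray out:** I drew the tray out by its handle until it reached the end stop. A light push back was resisted with about 6 N, so it was locked.
- **Jar:** I stood it near the middle of the front bay and let go. The picture after lifting off showed it upright.
- **Tray home:** I pressed the release plate down to its stop and pushed the tray in. A second push with the plate free stopped at the same place (tool x = 0.6452 m, 14 N), so it was against a hard stop.
- **At the end:** the arm was clear of everything. The glue bottle and the off-cut looked unmoved in the scene picture. I did not measure them, and the pixel difference I printed over the off-cut (38) was not conclusive.

**Two checks are weaker than the rest:**
- **Distance to home:** by the pictures the tray moved in about 141 mm from its locked position (about 142–145 mm out), which leaves 1–4 mm. I count it as home mainly because of the hard stop.
- **Jar after closing:** it could not be seen inside the closed tray, so its final stance is inferred from the slow push (at most about 60 mm/s).

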